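# Load the reflectance standards into the sample slide from white to black

## Task

Load the photometer's sample slide for a linearity check: put the four neutral reflectance standards into its four places in order of shade, white in the place next to the red knob, then light grey, dark grey, and black at the far end, each set down between its pins flat on the plate with the disc up. Do not drop or tip them, and leave the rose-pink wavelength standard where it stands.

Things in the scene. Friction and masses are not known exactly. Their poses are not given: they have to be found in the camera images.
- std_white_centre (a point): reflectance standard with a matt white disc on top: an upright round blue-anodised holder, 40 mm in diameter, 34 mm high, knurled, 90 g; the point is its centre, 17 mm above its underside; z is its axis, up through the disc. All five standards have the same holder and differ only in the disc, 35 mm wide; they stand on the worktop
- std_light_grey_centre (a point): reflectance standard with a light grey disc on top: an upright round blue-anodised holder, 40 mm in diameter, 34 mm high, knurled, 90 g; the point is its centre, 17 mm above its underside; z is its axis, up through the disc
- std_dark_grey_centre (a point): reflectance standard with a dark grey disc on top: an upright round blue-anodised holder, 40 mm in diameter, 34 mm high, knurled, 90 g; the point is its centre, 17 mm above its underside; z is its axis, up through the disc
- std_black_centre (a point): reflectance standard with a black disc on top: an upright round blue-anodised holder, 40 mm in diameter, 34 mm high, knurled, 90 g; the point is its centre, 17 mm above its underside; z is its axis, up through the disc
- std_rose_centre (a point): wavelength standard with a rose-pink disc on top, same holder (40 mm in diameter, 34 mm high); not part of the grey series; the point is its centre, 17 mm above its underside
- slide: the sample slide: a fixed flat grey-anodised plate, 270 x 70 x 8 mm, with four places in a row, 64 mm apart; the origin is the centre of its underside; x runs along the row towards the red pull knob, which stands 32 mm out from that end, y across the row, z up
- place_1 (a point): first place of the slide, next to the red knob; the point is its middle, 96 mm from the slide's origin towards the knob, on the plate's top, 8 mm above the worktop; axes as the slide's; four slippery white pins, 14 mm high and 12 mm thick, tapering to 2.4 mm, stand 24.6 mm along and 17.2 mm across from the middle and guide a standard in
- place_2 (a point): second place; the point is its middle, 32 mm from the slide's origin towards the knob, on the plate's top, 8 mm above the worktop; axes as the slide's; four white guide pins as at the first; a seated standard has about 5 mm play either way along the row and 7 mm across
- place_3 (a point): third place; the point is its middle, 32 mm from the slide's origin away from the knob, on the plate's top, 8 mm above the worktop; axes as the slide's; four white guide pins as at the first; seated neighbours stand only 24 mm apart, so close and open the fingers across the row (37 mm free between the pins) or grip the upper half only
- place_4 (a point): fourth place, at the end away from the knob; the point is its middle, 96 mm from the slide's origin away from the knob, on the plate's top, 8 mm above the worktop; axes as the slide's; four white guide pins as at the first

How it is judged:
At the end, for the whole second after the job is handed in: White, light grey, dark grey and black stand in places 1 to 4 from the red knob: each within 10 mm of the middle, flat on the plate (height within 3 mm, under 0.06 rad off upright), disc up, at rest, released; the rose-pink standard is within 15 mm of where it stood (horizontal distance between std_white_centre and place_1 below 0.01 m and z of std_white_centre in the frame of place_1 between 0.014 and 0.02 m and angle between each of std_white_centre, std_light_grey_centre, std_dark_grey_centre, std_black_centre's own z axis and vertical below 0.06 rad and linear speed of each of std_white, std_light_grey, std_dark_grey, std_black below 0.02 m/s and horizontal distance between std_light_grey_centre and place_2 below 0.01 m and z of std_light_grey_centre in the frame of place_2 between 0.014 and 0.02 m and horizontal distance between std_dark_grey_centre and place_3 below 0.01 m and z of std_dark_grey_centre in the frame of place_3 between 0.014 and 0.02 m and horizontal distance between std_black_centre and place_4 below 0.01 m and z of std_black_centre in the frame of place_4 between 0.014 and 0.02 m and distance of std_rose_centre from where it was at the start of the episode below 0.015 m); the robot touches nothing.
It fails at once if the rose-pink standard is moved more than 15 mm (distance of std_rose_centre from where it was at the start of the episode above 0.015 m).
It fails at once if a standard is dropped (falls free of the fingers by more than about 40 mm) ((linear speed of std_white above 0.9 m/s and contact force between the fingers and std_white below 0.05 N) or (linear speed of std_light_grey above 0.9 m/s and contact force between the fingers and std_light_grey below 0.05 N) or (linear speed of std_dark_grey above 0.9 m/s and contact force between the fingers and std_dark_grey below 0.05 N) or (linear speed of std_black above 0.9 m/s and contact force between the fingers and std_black below 0.05 N)).
It fails at once if a standard is tipped over (angle between any of std_white_centre, std_light_grey_centre, std_dark_grey_centre, std_black_centre's own z axis and vertical above 0.8 rad).
It also fails if it takes over 90 s, if anything falls off the work surface, if the arm or the gripper's body presses on something with over 40 N, if the wrist force passes 120 N, or if a joint passes its speed limit or range.

## Robot

A 7-joint arm with a two-finger parallel gripper is mounted at the origin on a cart in front of the work surface, level with it; the furniture and walls round the work are solid. World frame = base frame: x ahead of the robot, y to its left, z up, the work surface at z = 0. Lengths are in m, angles in rad, forces in N, time in s.
With the tool pointing down it reaches from about 0.4 to 0.9 m from the base axis. Payload 5.5 kg.
Tool frame: the origin (TCP) lies at the very end of the fingers, on their centre line; the grasp point (between the pads) lies 19 mm behind it (robot.grasp_offset is the distance from the TCP to the grasp point, in m); x points along the fingers, z is the direction in which the jaws open and shut, and the axes are right-handed (so a half turn about x gives the same grasp; the last joint's range is limited). The gripper opens to 85 mm and grips with 20 to 120 N. Pads are 22 mm wide; open, the fingers measure 114 mm over their backs; the gripper's body (76 mm by 85 mm) begins 54 mm behind the grasp point. The pads swing forward as they close: fully open they stand 13 mm farther back than shut.
Start: joints at [1.562, 0.501, -0.427, 1.55, 0.221, 1.138, -0.21], TCP at [0.175, -0.626, 0.231] pointing down, gripper open.
Joint ranges: [-2.88, 2.88], [-0.31, 2.03], [-1.54, 1.56], [0.2, 2.42], [-1.41, 4.55], [0.19, 2.02], [-2.57, 2.57]. Speed limits (rad/s): [2.57, 2.57, 3.14, 3.14, 3.14, 3.14, 3.14].

## Interface

Orientations are given as a 3x3 rotation matrix whose columns are the frame's x, y, z axes.
In Python, from bench import get_state, vision, order, robot gives the robot as it stands.
- The arm moves only by the tool play_rows, never from a script. Its argument "motion" is a list of rows, each a list of 3 entries, a list of its own where there are three numbers: the shift along the tool's x, y, z in cm, then the turn about the tool's x in degrees, then the opening, from -1 (shut) to 1 (fully open), so that 0 is half open. In form: [[[tx, ty, tz], turn, gripper], ...]. A call has 1 to 10 rows; each row is the pose to reach, as a shift and turn from the pose measured when the call began, along the tool's axes at that moment; what a row does not reach only later rows make up. A row lasts 1/10 s, in which the tool goes at most 50 mm and 8.59 degrees, less where a joint would pass 70% of its speed; a pose out of reach is approached as far as the arm can. A call with a gripper value outside its range is refused whole. The fingers move at their own pace and stop on an object; "squeeze" is the grip in N (left out, the last holds). Time passes only in rows, so rows that repeat a pose let the fingers close. It gives the time, the measured TCP pose, the force and the opening at its end, in the units of the state.
- get_state(): the state, without advancing time (a new reading comes with each control period).
- vision.read_camera(name): name is "side" or "top" or "wrist"; returns a dict with "image" (400x640x3 uint8, red, green, blue), "fx", "fy", "cx", "cy" (pixels), "k1" (the pictures are not rectified: a ray, as slopes to the right and down, at radius r is drawn at 1 + k1 r^2 times it, then the intrinsics apply), "view" (4x4, takes a point from world to camera coordinates). Camera axes: x right, y up, looking along -z (the intrinsics and any distortion apply to the point x, -y, -z); pixel columns grow to the right and rows downward; lengths in m; the calibration is good to about 2 mm. A picture is of the moment at which its call begins. There is no depth.
- order.close_job(): hands the job in, once; it reports no verdict.
The state is a dict: "t": time; "joint_positions": joint angles; "joint_velocities": joint speeds; "joint_efforts": joint torques, N m; "tcp_pos": TCP position; "tool_rot": TCP orientation; "contact_force": force on the tool from outside, world axes, zero at the start; "torque": the same for the moment, N m; "grip_width": finger opening in m.
Only numpy, scipy, OpenCV 4.12 (cv2) and the standard library are available. Lean on these libraries where they do the work, as an engineer would, in place of code of your own. Each camera call takes 0.05 s, during which the arm holds its last target. There are 200 camera calls.

## Working session

There is one attempt and no reset: what is moved stays moved. The work goes in short steps, Python scripts to look and compute and a tool call to move; the robot and the scene stay as the last step left them, time stands still between calls to the robot, and variables do not carry over. Pictures are saved under pics/ and viewed, about 12 in all and at most 16, crops included, and the job is handed in when it is done.

Besides the shell and the picture viewer there is one more tool, called after ">>>" as name(argument=value, ...) on one line, values as JSON. play_rows: Moves the arm, as the interface text tells. Its arguments: {"type":"object","properties":{"motion":{"type":"array","items":{"type":"array"}},"squeeze":{"type":"number"}},"required":["motion"]}

```bash
ls; mkdir -p pics; cat > h.py <<'E'
import numpy as np, cv2
from bench import get_state, vision, order, robot
def shot(cam,name):
    c=vision.read_camera(cam); cv2.imwrite(f'pics/{name}.png',c['image'][:,:,::-1]); return c
def world(c,u,v,z):
    "pixel -> world point at height z"
    x,y=(u-c['cx'])/c['fx'],(v-c['cy'])/c['fy']
    rd=np.hypot(x,y); r=rd
    for _ in range(30): r=rd/(1+c['k1']*r*r)
    s=r/rd if rd>0 else 1
    V=np.array(c['view']); R=V[:3,:3]; o=-R.T@V[:3,3]
    d=R.T@np.array([x*s,-y*s,-1])
    return o+d*(z-o[2])/d[2]
def pix(c,p):
    V=np.array(c['view']); q=V[:3,:3]@np.array(p)+V[:3,3]
    x,y=q[0]/-q[2],-q[1]/-q[2]; k=1+c['k1']*(x*x+y*y)
    return c['cx']+c['fx']*x*k, c['cy']+c['fy']*y*k
E
python3 - <<'E'
from h import *
for n in ('top','side','wrist'):
    c=shot(n,n+'0'); V=np.array(c['view']); print(n,c['fx'],c['k1'],-V[:3,:3].T@V[:3,3],V[2,:3])
s=get_state(); print(s); print(robot.grasp_offset)
E
```

```text
pics
top 363.49412638786106 0.011707836692412677 [ 0.33187489 -0.00591455  0.96843884] [-0.20571691 -0.02584666  0.97827016]
side 425.14161712982695 0.03588525365812218 [0.19516795 0.9498087  0.4348289 ] [-0.32651788  0.87991905  0.34515003]
wrist 323.8035085236817 -0.06419125102351453 [ 0.25505011 -0.60349512  0.37290956] [0.31130955 0.08489518 0.94650894]
{'t': 0.15, 'joint_positions': array([ 1.56218089,  0.50166025, -0.42682381,  1.5511589 ,  0.22079972,
        1.13826736, -0.21030096]), 'joint_velocities': array([-0.0015124 , -0.00104731, -0.00027859, -0.00455869, -0.00127901,
       -0.00215842,  0.00041434]), 'joint_efforts': array([-7.86278484e-03, -5.70029747e+01, -5.82531139e+00, -2.81278163e+01,
        1.07247778e-02,  7.87358265e-03,  9.31651215e-06]), 'tcp_pos': array([ 0.17434703, -0.62566386,  0.23050096]), 'tool_rot': array([[-3.18548127e-04,  9.63278529e-01,  2.68503955e-01],
       [ 1.41308422e-03,  2.68504135e-01, -9.63277495e-01],
       [-9.99998951e-01,  7.25684606e-05, -1.44672518e-03]]), 'contact_force': array([ 0.32490124,  0.67504913, -0.62567786]), 'torque': array([ 0.00690011, -0.05665181, -0.01529959]), 'grip_width': 0.08553985373060966}
0.0187
```

View pics/top0.png

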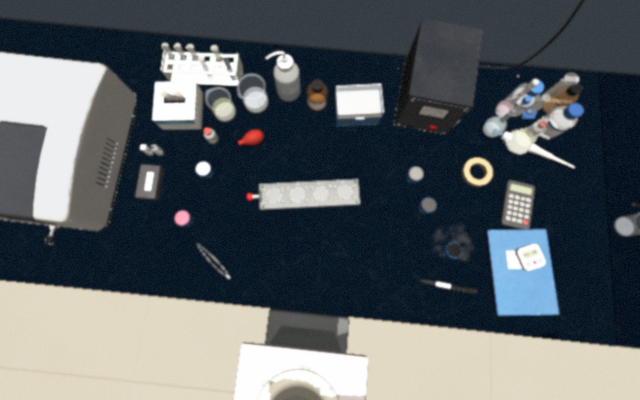

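View pics/side0.png

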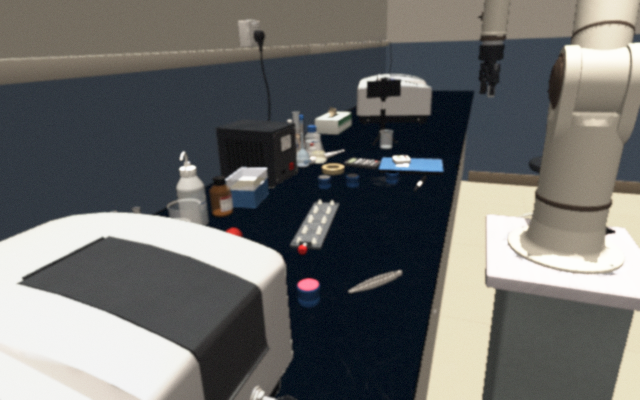

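Top view: the slide runs (262,197)–(358,190) with the knob on the left at (252,197). White is at (203,169), rose at (182,218), the greys at (416,173) and (428,205), and possibly black near (453,247). The side view agrees. I'll enlarge the ambiguous areas.

```bash
python3 - <<'E'
from h import *
c=vision.read_camera('top'); im=c['image'][:,:,::-1]
a=cv2.resize(im[150:290,390:530],None,fx=4,fy=4,interpolation=cv2.INTER_CUBIC)
b=cv2.resize(im[150:240,170:370],None,fx=4,fy=4,interpolation=cv2.INTER_CUBIC)[:, :800]
a=cv2.convertScaleAbs(a,alpha=1.8,beta=15)
cv2.imwrite('pics/a1.png',a); cv2.imwrite('pics/b1.png',b)
print('tcp px',pix(c,get_state()['tcp_pos']), 'base',pix(c,[0,0,0]))
for n,u,v,z in [('white',203,169,.034),('rose',182,218,.034),('lg',416,173,.034),('dg',428,205,.034),('blk',456,247,.034),('knob',251,197,.01),('sl',261,197,.008),('sr',358,192,.008)]: print(n,world(c,u,v,z).round(3))
E
```

```text
tcp px (np.float64(642.3572229897741), np.float64(399.74201957415914)) base (np.float64(297.503733019919), np.float64(415.87097741478726))
white [0.58  0.318 0.034]
rose [0.443 0.35  0.034]
lg [ 0.626 -0.249  0.034]
dg [ 0.542 -0.284  0.034]
blk [ 0.44  -0.358  0.034]
knob [0.521 0.184 0.01 ]
sl [0.524 0.158 0.008]
sr [ 0.565 -0.102  0.008]
```

View pics/a1.png

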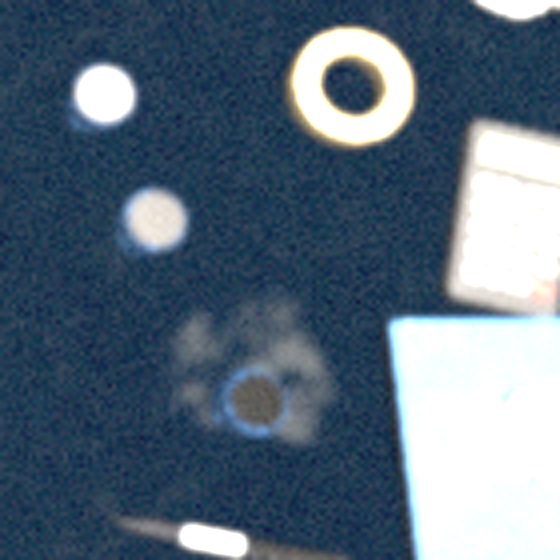

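View pics/b1.png

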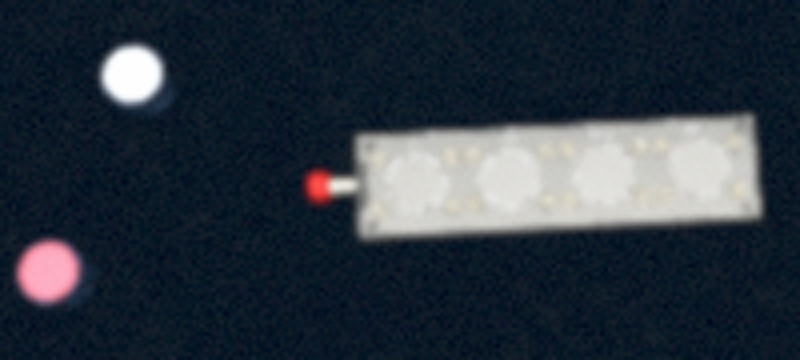

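View pics/wrist0.png

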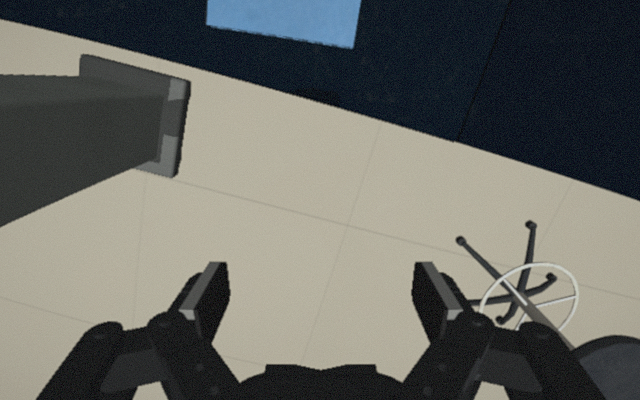

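Black is confirmed at about (454,250), a dark disc in a blue ring inside a smudge. Next I'll measure disc brightness and centres, and fit the slide.

```bash
cat >> h.py <<'E'
def centroid(img,u,v,r,mask):
    m=np.zeros(img.shape[:2],np.uint8); cv2.circle(m,(int(round(u)),int(round(v))),r,1,-1)
    y,x=np.nonzero(m&mask); return x.mean(),y.mean(),len(x)
def todo(p,yaw_z=None):
    "shift (cm, tool axes) to world point p and turn (deg) so jaw axis is along yaw_z (mod 180)"
    s=get_state(); R=s['tool_rot']; d=R.T@(np.array(p)-s['tcp_pos'])*100
    t=0
    if yaw_z is not None:
        w=R.T@np.r_[yaw_z,0]; t=np.degrees(np.arctan2(-w[1],w[2])); t=(t+90)%180-90
    return d.round(2),round(t,1)
E
python3 - <<'E'
from h import *
c=vision.read_camera('top'); im=c['image'].astype(int)
for n,u,v in [('white',203,169),('rose',182,218),('lg',416,173),('dg',428,205),('blk',454,250)]:
    print(n,im[v-3:v+4,u-3:u+4].mean((0,1)).round())
    g=im.sum(2) if n!='blk' else None
    if n=='blk':
        R=im[...,0]; B=im[...,2]; mk=((B-R)>25).astype(np.uint8)
        uu,vv,k=centroid(im,u,v,12,mk)
    else:
        mk=(im[...,0]>(im[v-3:v+4,u-3:u+4,0].mean()+10)/2).astype(np.uint8)
        uu,vv,k=centroid(im,u,v,13,mk)
    print('  ',round(uu,1),round(vv,1),k,world(c,uu,vv,.034).round(4))
m=(im.min(2)>70).astype(np.uint8); m[:,:230]=0;m[:,370:]=0;m[:170]=0;m[220:]=0
m[:, :258]=0
m=cv2.morphologyEx(m,cv2.MORPH_OPEN,np.ones((5,5)))
ct=max(cv2.findContours(m,0,1)[0],key=cv2.contourArea)
W=np.array([world(c,*p[0],.008)[:2] for p in ct])*1000
r=cv2.minAreaRect(W.astype(np.float32)); print('slide',r)
x,y=np.nonzero(m)[::-1]; print('cen',world(c,x.mean(),y.mean(),.008))
rd=((im[...,0]>100)&(im[...,1]<60)).astype(np.uint8); print('knob',[world(c,*centroid(im,251,197,8,rd)[:2],z).round(4) for z in (.01,.02)])
E
```

```text
white [254. 254. 254.]
   202.6 168.1 174 [0.5818 0.3191 0.034 ]
rose [253. 173. 194.]
   181.6 217.4 189 [0.4446 0.3512 0.034 ]
lg [201. 193. 182.]
   415.6 173.1 158 [ 0.6256 -0.2481  0.034 ]
dg [124. 120. 114.]
   428.5 204.4 167 [ 0.544  -0.2852  0.034 ]
blk [44. 43. 41.]
   449.3 252.3 148 [ 0.4253 -0.3419  0.034 ]
slide ((546.648193359375, 29.983184814453125), (75.05606079101562, 275.2177429199219), 8.714155197143555)
cen [0.54627336 0.03006192 0.008     ]
knob [array([0.5223, 0.1912, 0.01  ]), array([0.5203, 0.1891, 0.02  ])]
```

```bash
python3 - <<'E'
from h import *
print(todo([.433,-.354,.12],[-.9885,-.1515]), todo([.433,-.354,.23],[-.9885,-.1515]))
E
```

```text
(array([ 11.1 ,  32.21, -19.23]), np.float64(-83.1)) (array([  0.1 ,  32.21, -19.24]), np.float64(-83.1))
```

>>> play_rows(motion=[[[0,32.2,-19.2],-83,1],[[0,32.2,-19.2],-83,1],[[0,32.2,-19.2],-83,1],[[0,32.2,-19.2],-83,1],[[0,32.2,-19.2],-83,1],[[0,32.2,-19.2],-83,1],[[0,32.2,-19.2],-83,1],[[0,32.2,-19.2],-83,1],[[0,32.2,-19.2],-83,1],[[11,32.2,-19.2],-83,1]], squeeze=60)

```text
t: 1.25
tcp_pos: [0.4389, -0.3561, 0.1865]
tool_rot: [[0.01, -0.157, 0.988], [-0.008, 0.988, 0.157], [-1.0, -0.009, 0.009]]
contact_force: [0.3, -2.2, 0.4]
grip_width: 0.0857
```

```bash
python3 - <<'E'
from h import *
s=get_state(); print(s['t'],s['tcp_pos'],s['tool_rot'].round(3),s['joint_positions'].round(2))
print(todo([.433,-.354,.12],[-.9885,-.1515]))
c=shot('wrist','w1')
for z in (.004,.03): print(pix(c,[*s['tcp_pos'][:2],z]))
E
```

```text
1.25 [ 0.43887962 -0.35608079  0.18654662] [[ 0.01  -0.157  0.988]
 [-0.008  0.988  0.157]
 [-1.    -0.009  0.009]] [ 1.27  0.48 -0.83  1.81  0.42  1.01  0.44]
(array([ 6.65,  0.36, -0.61]), np.float64(0.3))
(np.float64(318.38963793525994), np.float64(171.67414433800786))
(np.float64(318.42128050764063), np.float64(178.51326322094914))
```

View pics/w1.png

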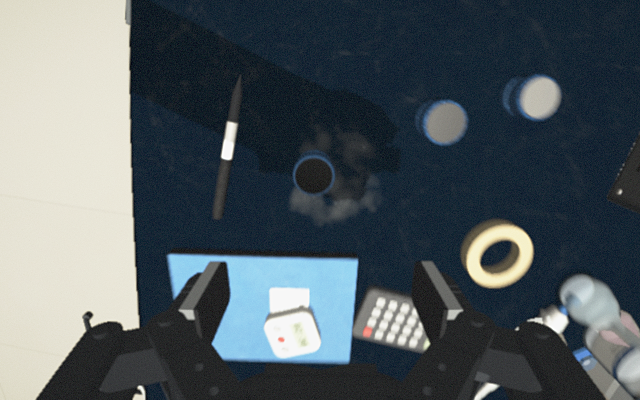

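The wrist view shows the black disc at (313,174), dark grey at (444,122) and light grey at (540,97).

```bash
cat >> h.py <<'E'
def circ(c,u,v,z=.034,rr=.020,win=40):
    "fit disc/holder circle near (u,v) by Hough on enlarged patch; returns px and world"
    g=cv2.cvtColor(c['image'],cv2.COLOR_RGB2GRAY); g=cv2.normalize(g[int(v)-win:int(v)+win,int(u)-win:int(u)+win],None,0,255,cv2.NORM_MINMAX)
    g=cv2.GaussianBlur(cv2.resize(g,None,fx=4,fy=4,interpolation=cv2.INTER_CUBIC),(0,0),3)
    p=world(c,u,v,z); r=np.hypot(*(np.array(pix(c,p+[rr*.7,rr*.7,0]))-pix(c,p)))*4
    h=cv2.HoughCircles(g,cv2.HOUGH_GRADIENT,1,30,param1=60,param2=8,minRadius=int(r*.8),maxRadius=int(r*1.12))
    if h is None: return None
    k=min(h[0],key=lambda k:np.hypot(k[0]-4*win,k[1]-4*win)); U,V=int(u)-win+k[0]/4,int(v)-win+k[1]/4
    return round(U,1),round(V,1),round(k[2]/r*rr*1000,1),world(c,U,V,z).round(4)
E
python3 - <<'E'
from h import *
c=vision.read_camera('wrist')
for q in [(313,174),(444,122),(540,97)]: print(world(c,*q,.034).round(4),circ(c,*q,rr=.0175))
B=circ(c,313,174,rr=.0175); print(todo([*B[3][:2],.06],[-.9885,-.1515]))
E
```

```text
[ 0.4233 -0.3433  0.034 ] (np.float32(318.1), np.float32(181.4), np.float64(14.9), array([ 0.4289, -0.3494,  0.034 ]))
[ 0.528  -0.2791  0.034 ] (np.float32(449.6), np.float32(131.1), np.float64(15.3), array([ 0.535 , -0.2859,  0.034 ]))
[ 0.6061 -0.2435  0.034 ] (np.float32(543.4), np.float32(108.9), np.float64(19.4), array([ 0.6127, -0.2524,  0.034 ]))
(array([11.6 ,  0.2 ,  0.06]), np.float64(-0.0))
```

>>> play_rows(motion=[[[6,0.2,0],0,1],[[6,0.2,0],0,1],[[6,0.2,0],0,1],[[6,0.2,0],0,1],[[6,0.2,0],0,1]])

```text
t: 1.85
tcp_pos: [0.4302, -0.3509, 0.1182]
tool_rot: [[-0.005, -0.15, 0.989], [0.005, 0.989, 0.15], [-1.0, 0.005, -0.004]]
contact_force: [-0.3, -0.4, -0.2]
grip_width: 0.0854
```

```bash
python3 - <<'E'
from h import *
c=shot('wrist','w2'); s=get_state(); print(s['tcp_pos'],np.abs(s['joint_velocities']).max())
for q in [(.432,-.351),(.544,-.2852)]:
    p=pix(c,[*q,.034]); print(p); print(circ(c,*p,rr=.0175))
cv2.imwrite('pics/w2c.png',cv2.convertScaleAbs(c['image'][60:300,150:560,::-1],alpha=1.5,beta=20))
E
```

```text
[ 0.43007587 -0.35085821  0.11811637] 0.006341018103047266
(np.float64(322.314604607533), np.float64(207.00757688538744))
(np.float32(324.4), np.float32(204.9), np.float64(19.4), array([ 0.4333, -0.3491,  0.034 ]))
(np.float64(491.8670857953316), np.float64(143.50836090744122))
(np.float32(493.1), np.float32(144.6), np.float64(17.5), array([ 0.5452, -0.2858,  0.034 ]))
```

View pics/w2c.png

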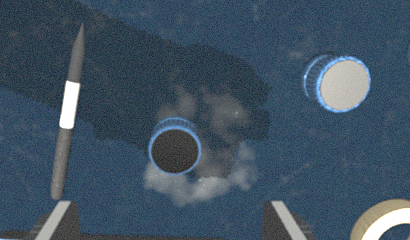

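The stationary wrist view puts black at (325,209). Dark grey agrees with the top camera to about 1 mm.

```bash
python3 - <<'E'
from h import *
c=vision.read_camera('wrist')
p=world(c,325,209.5,.034); print(p, todo([*p[:2],.004],[-.9885,-.1515]))
E
```

```text
[ 0.43414792 -0.35263488  0.034     ] (array([11.38, -0.31,  0.45]), np.float64(-0.1))
```

>>> play_rows(motion=[[[3,-0.25,0.4],0,1],[[6,-0.25,0.4],0,1],[[9,-0.25,0.4],0,1],[[11.3,-0.25,0.4],0,1],[[11.3,-0.25,0.4],0,1],[[11.3,-0.25,0.4],0,0.3],[[11.3,-0.25,0.4],0,-0.3],[[11.3,-0.25,0.4],0,-1],[[11.3,-0.25,0.4],0,-1],[[11.3,-0.25,0.4],0,-1]], squeeze=60)

```text
t: 2.95
tcp_pos: [0.4346, -0.3531, 0.0067]
tool_rot: [[-0.003, -0.15, 0.989], [0.003, 0.989, 0.15], [-1.0, 0.003, -0.003]]
contact_force: [-1.7, 0.2, 6.6]
grip_width: 0.0383
```

>>> play_rows(motion=[[[0,0,0],0,-1],[[0,0,0],0,-1],[[-2,0,0],0,-1],[[-5,0,0],0,-1],[[-8,0,0],0,-1],[[-11,0,0],0,-1],[[-11,0,0],0,-1],[[-11,0,0],0,-1]])

```text
t: 3.75
tcp_pos: [0.4349, -0.3538, 0.1171]
tool_rot: [[-0.003, -0.15, 0.989], [0.001, 0.989, 0.15], [-1.0, 0.002, -0.003]]
contact_force: [0.3, -0.4, -0.7]
grip_width: 0.0386
```

```bash
python3 - <<'E'
from h import *
s=get_state(); print(s['tcp_pos'],s['joint_positions'].round(2),s['grip_width'])
c=shot('wrist','w3'); cv2.imwrite('pics/w3c.png',c['image'][100:400,120:520,::-1])
print(pix(c,[*s['tcp_pos'][:2],s['tcp_pos'][2]+.03]))
print(todo([.5608,-.0646,.11],[-.9885,-.1515]))
E
```

```text
[ 0.43488268 -0.35382172  0.11714713] [ 1.22  0.58 -0.77  1.86  0.5   0.91  0.37] 0.03856014918131876
(np.float64(318.1429691704068), np.float64(300.33956509130854))
(array([ 0.64, 26.65, 16.85]), np.float64(-0.1))
```

View pics/w3c.png

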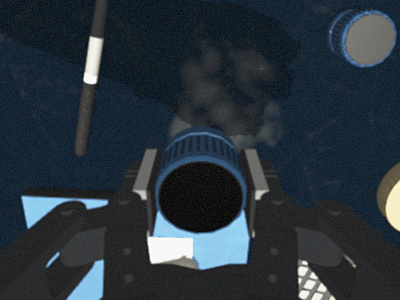

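Black is held upright: disc centre is at (322,297), with (318,300) expected. Moving above place 4.

>>> play_rows(motion=[[[0,4.5,2.8],0,-1],[[0,9,5.6],0,-1],[[0,13.5,8.5],0,-1],[[0,18,11.3],0,-1],[[0,22.5,14.2],0,-1],[[0,25.5,16.1],0,-1],[[0,26.6,16.8],0,-1],[[0,26.6,16.8],0,-1],[[0,26.6,16.8],0,-1],[[0,26.6,16.8],0,-1]])

```text
t: 4.8
tcp_pos: [0.5592, -0.0674, 0.1153]
tool_rot: [[-0.007, -0.147, 0.989], [0.002, 0.989, 0.147], [-1.0, 0.003, -0.006]]
contact_force: [-0.6, 0.2, -1.8]
grip_width: 0.0381
```

```bash
python3 - <<'E'
from h import *
s=get_state(); print(s['tcp_pos'],s['joint_positions'].round(2),s['grip_width'])
c=shot('wrist','w4'); im=c['image'][:,:,::-1].copy()
o=np.array([.5463,.0303]); sx=np.array([-.1515,.9885]); sy=np.array([-.9885,-.1515])
for k in (.096,.032,-.032,-.096):
  for a,b in [(0,0),(.0246,.0172),(-.0246,.0172),(.0246,-.0172),(-.0246,-.0172)]:
    p=pix(c,[*(o+sx*(k+a)+sy*b),.008 if a==0 else .022]); cv2.drawMarker(im,(int(round(p[0])),int(round(p[1]))),(0,0,255),0,8)
for a,b in [(1,1),(1,-1),(-1,1),(-1,-1)]:
    p=pix(c,[*(o+sx*.135*a+sy*.035*b),.008]); cv2.drawMarker(im,(int(round(p[0])),int(round(p[1]))),(0,255,0),0,12)
cv2.imwrite('pics/w4m.png',im)
print(todo([.5608,-.0646,.11],[-.9885,-.1515]))
E
```

```text
[ 0.55920483 -0.06736322  0.11528384] [ 0.67  0.59 -0.78  1.85  0.52  0.92 -0.21] 0.03808457477534052
(array([0.56, 0.26, 0.18]), np.float64(-0.3))
```

View pics/w4m.png

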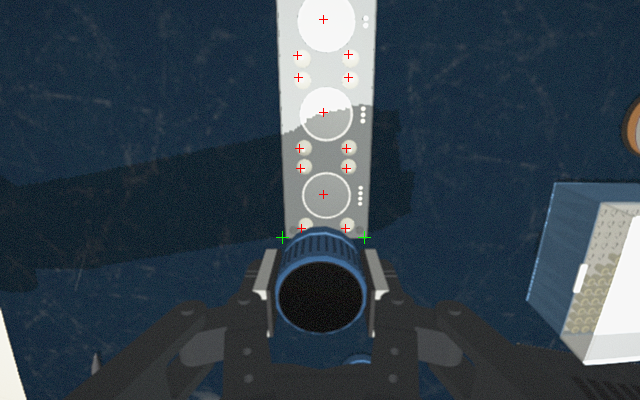

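The slide overlay matches: place 4 is seen at (326,194) against a prediction of (323,194), about 2 mm toward +x. The held disc is at (321,297). I'll compute the relative move.

```bash
python3 - <<'E'
from h import *
c=vision.read_camera('wrist'); s=get_state(); print(s['tcp_pos'])
im=c['image']; 
cc=circ(c,325,196,z=.008,rr=.0185,win=45); print(cc)
print(world(c,326,194.5,.008), world(c,321,297,s['tcp_pos'][2]+.0275))
print(todo([.5618,-.0646,.016],[-.9885,-.1515]))
E
```

```text
[ 0.55961648 -0.0673449   0.11581334]
(np.float32(324.9), np.float32(195.1), np.float64(19.1), array([ 0.5628, -0.0658,  0.008 ]))
[ 0.56366989 -0.06517614  0.008     ] [ 0.56065366 -0.06730477  0.14331334]
(array([9.98, 0.21, 0.31]), np.float64(-0.3))
```

>>> play_rows(motion=[[[0,0.2,0.3],0,-1],[[3,0.2,0.3],0,-1],[[6,0.2,0.3],0,-1],[[8,0.2,0.3],0,-1],[[9,0.2,0.3],0,-1],[[9.6,0.2,0.3],0,-1],[[10,0.2,0.3],0,-1],[[10.1,0.2,0.3],0,-1],[[10.1,0.2,0.3],0,-1]])

```text
t: 5.8
tcp_pos: [0.5623, -0.0648, 0.0155]
tool_rot: [[-0.004, -0.147, 0.989], [0.002, 0.989, 0.147], [-1.0, 0.002, -0.004]]
contact_force: [0.1, -0.4, -1.7]
grip_width: 0.0385
```

>>> play_rows(motion=[[[0.1,0,0],0,-1],[[0.1,0,0],0,-0.3],[[0.1,0,0],0,0.3],[[0.1,0,0],0,1],[[0.1,0,0],0,1],[[0.1,0,0],0,1],[[-2,0,0],0,1],[[-6,0,0],0,1],[[-10,0,0],0,1],[[-10,0,0],0,1]])

```text
t: 6.8
tcp_pos: [0.5668, -0.0646, 0.1208]
tool_rot: [[0.005, -0.147, 0.989], [0.001, 0.989, 0.147], [-1.0, -0.0, 0.005]]
contact_force: [0.4, 0.2, -0.2]
grip_width: 0.0854
```

```bash
python3 - <<'E'
from h import *
s=get_state(); print(s['tcp_pos'],s['grip_width'])
c=shot('wrist','w5'); cv2.imwrite('pics/w5c.png',c['image'][0:330,150:500,::-1]); print(pix(c,[.5626,-.0652,.042]))
print(todo([.5448,-.2855,.115],[-.9885,-.1515]))
E
```

```text
[ 0.56681465 -0.06460249  0.12075238] 0.08536872056480321
(np.float64(313.09350368022666), np.float64(208.4839778032827))
(array([  0.32, -21.51,  -5.24]), np.float64(-0.3))
```

View pics/w5c.png

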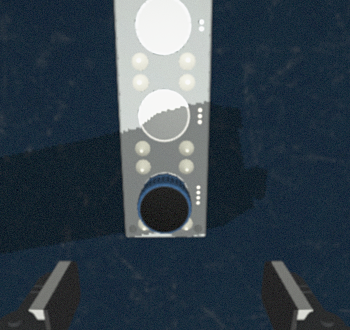

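Black is seated between the place 4 pins: disc at (315,208), predicted (313,208). Dark grey next.

>>> play_rows(motion=[[[0,-5,-1.2],0,1],[[0,-10,-2.4],0,1],[[0,-15,-3.6],0,1],[[0,-19,-4.7],0,1],[[0,-21.5,-5.2],0,1],[[0,-21.5,-5.2],0,1],[[0,-21.5,-5.2],0,1],[[0,-21.5,-5.2],0,1],[[0,-21.5,-5.2],0,1]])

```text
t: 7.75
tcp_pos: [0.5455, -0.2831, 0.118]
tool_rot: [[0.001, -0.15, 0.989], [0.002, 0.989, 0.15], [-1.0, 0.001, 0.001]]
contact_force: [0.1, -0.4, -0.0]
grip_width: 0.085
```

```bash
python3 - <<'E'
from h import *
c=vision.read_camera('wrist'); s=get_state(); print(s['tcp_pos'],np.abs(s['joint_velocities']).max())
for p in ([.5448,-.2855,.034],[.6256,-.248,.034]):
  q=pix(c,p); print(q,circ(c,*q,rr=.0175), circ(c,*q,rr=.02))
print(todo([.5448,-.2855,.006],[-.9885,-.1515]))
E
```

```text
[ 0.54559961 -0.28340838  0.11812197] 0.00491495258534858
(np.float64(317.84666607275165), np.float64(209.02451006353954)) (np.float32(313.6), np.float32(208.6), np.float64(15.9), array([ 0.5416, -0.2857,  0.034 ])) (np.float32(319.6), np.float32(206.6), np.float64(20.8), array([ 0.5458, -0.2834,  0.034 ]))
(np.float64(435.1763651371268), np.float64(176.8396728095631)) (np.float32(438.1), np.float32(175.4), np.float64(18.0), array([ 0.6275, -0.2466,  0.034 ])) (np.float32(434.4), np.float32(175.1), np.float64(20.4), array([ 0.6247, -0.2468,  0.034 ]))
(array([11.21, -0.21, -0.13]), np.float64(-0.1))
```

>>> play_rows(motion=[[[3,-0.15,-0.05],0,1],[[6,-0.15,-0.05],0,1],[[9,-0.15,-0.05],0,1],[[11.2,-0.15,-0.05],0,1],[[11.2,-0.15,-0.05],0,1],[[11.2,-0.15,-0.05],0,0.3],[[11.2,-0.15,-0.05],0,-0.3],[[11.2,-0.15,-0.05],0,-1],[[11.2,-0.15,-0.05],0,-1],[[11.2,-0.15,-0.05],0,-1]])

```text
t: 8.8
tcp_pos: [0.5467, -0.2854, 0.0081]
tool_rot: [[0.004, -0.149, 0.989], [-0.0, 0.989, 0.149], [-1.0, -0.001, 0.004]]
contact_force: [-0.2, 0.1, 5.3]
grip_width: 0.0384
```

>>> play_rows(motion=[[[0,0,0],0,-1],[[0,0,0],0,-1],[[-2,0,0],0,-1],[[-5,0,0],0,-1],[[-8,0,0],0,-1],[[-11,0,0],0,-1],[[-11,0,0],0,-1],[[-11,0,0],0,-1]])

```text
t: 9.6
tcp_pos: [0.5468, -0.2857, 0.1198]
tool_rot: [[0.005, -0.149, 0.989], [-0.002, 0.989, 0.149], [-1.0, -0.003, 0.005]]
contact_force: [0.0, 0.1, -1.5]
grip_width: 0.0382
```

```bash
python3 - <<'E'
from h import *
c=vision.read_camera('wrist'); s=get_state(); print(s['tcp_pos'],s['grip_width'])
t=s['tcp_pos']; q=pix(c,[t[0],t[1],t[2]+.0275]); print(q, circ(c,*q,z=t[2]+.0275,rr=.0175,win=60))
print(todo([.5528,-.0022,.12],[-.9885,-.1515]))
E
```

```text
[ 0.5459225  -0.28550124  0.11846429] 0.03870289322307878
(np.float64(316.70866949816565), np.float64(294.318778779229)) (np.float32(312.6), np.float32(295.9), np.float64(15.2), array([ 0.5443, -0.2865,  0.146 ]))
(array([-0.18, 27.91,  4.9 ]), np.float64(-0.1))
```

>>> play_rows(motion=[[[0,5,0.9],0,-1],[[0,10,1.8],0,-1],[[0,15,2.6],0,-1],[[0,20,3.5],0,-1],[[0,24.5,4.3],0,-1],[[0,27,4.8],0,-1],[[0,27.9,4.9],0,-1],[[0,27.9,4.9],0,-1],[[0,27.9,4.9],0,-1],[[0,27.9,4.9],0,-1]])

```text
t: 10.65
tcp_pos: [0.5526, -0.005, 0.1177]
tool_rot: [[0.002, -0.146, 0.989], [-0.002, 0.989, 0.146], [-1.0, -0.002, 0.002]]
contact_force: [0.9, -1.2, -0.8]
grip_width: 0.0385
```

```bash
python3 - <<'E'
from h import *
c=vision.read_camera('wrist'); s=get_state(); print(s['tcp_pos'],s['tool_rot'][2].round(3),np.abs(s['joint_velocities']).max())
q=pix(c,[.5533,-.0022,.008]); print(q,circ(c,*q,z=.008,rr=.0185,win=40))
print(todo([.5532,-.0024,.016],[-.9885,-.1515]))
E
```

```text
[ 0.5526309  -0.00479655  0.11777763] [-1.    -0.002  0.002] 0.009493742151974769
(np.float64(320.71917147626243), np.float64(191.90233793594788)) (np.float32(321.6), np.float32(191.1), np.float64(18.4), array([ 0.5539, -0.0014,  0.008 ]))
(array([10.18,  0.25,  0.07]), np.float64(-0.3))
```

>>> play_rows(motion=[[[0,0.3,0.1],0,-1],[[3,0.3,0.1],0,-1],[[6,0.3,0.1],0,-1],[[8,0.3,0.1],0,-1],[[9,0.3,0.1],0,-1],[[9.6,0.3,0.1],0,-1],[[10,0.3,0.1],0,-1],[[10.2,0.3,0.1],0,-1],[[10.2,0.3,0.1],0,-1],[[10.2,0.3,0.1],0,-1]])

```text
t: 11.7
tcp_pos: [0.554, -0.0019, 0.0165]
tool_rot: [[0.004, -0.146, 0.989], [-0.002, 0.989, 0.146], [-1.0, -0.002, 0.003]]
contact_force: [0.0, 0.1, -1.1]
grip_width: 0.0386
```

>>> play_rows(motion=[[[0.1,0,0],0,-1],[[0.1,0,0],0,-0.3],[[0.1,0,0],0,0.3],[[0.1,0,0],0,1],[[0.1,0,0],0,1],[[0.1,0,0],0,1],[[-2,0,0],0,1],[[-6,0,0],0,1],[[-10,0,0],0,1],[[-10,0,0],0,1]])

```text
t: 12.7
tcp_pos: [0.5575, -0.0008, 0.1215]
tool_rot: [[0.013, -0.146, 0.989], [-0.002, 0.989, 0.146], [-1.0, -0.004, 0.012]]
contact_force: [0.1, 0.2, 0.1]
grip_width: 0.0853
```

```bash
python3 - <<'E'
from h import *
s=get_state(); print(s['tcp_pos'],s['grip_width'],s['joint_positions'].round(2))
c=shot('wrist','w6'); cv2.imwrite('pics/w6c.png',c['image'][0:330,150:500,::-1]); q=pix(c,[.5535,-.0020,.042]); print(q,circ(c,*q,z=.042,rr=.0175))
print(todo([.6258,-.2474,.12],[-.9885,-.1515]))
E
```

```text
[ 0.55751466 -0.00080067  0.12152189] 0.08532241039141115 [ 0.57  0.57 -0.8   1.88  0.52  0.9  -0.33]
(np.float64(312.47612094894185), np.float64(208.4914911650748)) (np.float32(313.9), np.float32(207.6), np.float64(19.3), array([ 0.5544, -0.0012,  0.042 ]))
(array([  0.05, -25.34,   3.33]), np.float64(-0.4))
```

View pics/w6c.png

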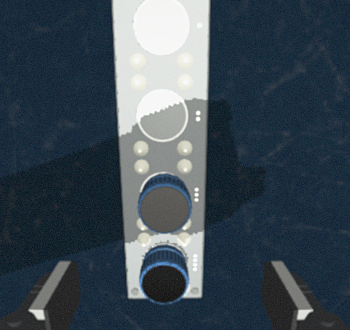

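Dark grey is seated in place 3 (disc (315,207)) and black is still seated at (314,283). Light grey next.

>>> play_rows(motion=[[[0,-5,0.6],0,1],[[0,-10,1.2],0,1],[[0,-15,1.9],0,1],[[0,-20,2.6],0,1],[[0,-24,3.2],0,1],[[0,-25.3,3.3],0,1],[[0,-25.3,3.3],0,1],[[0,-25.3,3.3],0,1],[[0,-25.3,3.3],0,1],[[0,-25.3,3.3],0,1]])

```text
t: 13.75
tcp_pos: [0.6254, -0.2443, 0.1206]
tool_rot: [[0.009, -0.149, 0.989], [-0.002, 0.989, 0.149], [-1.0, -0.003, 0.009]]
contact_force: [0.6, -0.2, -0.1]
grip_width: 0.0854
```

```bash
python3 - <<'E'
from h import *
c=vision.read_camera('wrist'); s=get_state(); print(s['tcp_pos'],np.abs(s['joint_velocities']).max())
for p in ([.6258,-.2474,.034],):
  q=pix(c,p); print(q,circ(c,*q,rr=.0175), circ(c,*q,rr=.02), c['image'][int(q[1]),int(q[0])])
print(todo([.6258,-.2474,.006],[-.9885,-.1515]))
E
```

```text
[ 0.6254986  -0.24489353  0.12067164] 0.009112324098595127
(np.float64(318.3302213168908), np.float64(208.3572703275938)) (np.float32(313.9), np.float32(207.1), np.float64(15.0), array([ 0.6223, -0.2469,  0.034 ])) (np.float32(320.1), np.float32(204.6), np.float64(21.9), array([ 0.6267, -0.2442,  0.034 ])) [222 220 214]
(array([11.47, -0.21, -0.11]), np.float64(-0.2))
```

>>> play_rows(motion=[[[3,-0.15,-0.1],0,1],[[6,-0.15,-0.1],0,1],[[9,-0.15,-0.1],0,1],[[11.4,-0.15,-0.1],0,1],[[11.4,-0.15,-0.1],0,1],[[11.4,-0.15,-0.1],0,0.3],[[11.4,-0.15,-0.1],0,-0.3],[[11.4,-0.15,-0.1],0,-1],[[11.4,-0.15,-0.1],0,-1],[[11.4,-0.15,-0.1],0,-1]])

```text
t: 14.8
tcp_pos: [0.6274, -0.2472, 0.0089]
tool_rot: [[0.013, -0.148, 0.989], [-0.003, 0.989, 0.148], [-1.0, -0.005, 0.012]]
contact_force: [0.6, 0.2, 6.0]
grip_width: 0.0384
```

>>> play_rows(motion=[[[0,0,0],0,-1],[[0,0,0],0,-1],[[-2,0,0],0,-1],[[-5,0,0],0,-1],[[-8,0,0],0,-1],[[-11,0,0],0,-1],[[-11,0,0],0,-1],[[-11,0,0],0,-1]])

```text
t: 15.6
tcp_pos: [0.6266, -0.2471, 0.1208]
tool_rot: [[0.015, -0.148, 0.989], [-0.005, 0.989, 0.148], [-1.0, -0.007, 0.014]]
contact_force: [-0.5, -0.2, -1.3]
grip_width: 0.0387
```

```bash
python3 - <<'E'
from h import *
c=vision.read_camera('wrist'); s=get_state(); print(s['tcp_pos'],s['grip_width'])
t=s['tcp_pos']; q=pix(c,[t[0],t[1],t[2]+.0275]); print(q, circ(c,*q,z=t[2]+.0275,rr=.0175,win=60))
print(todo([.5439,.0611,.12],[-.9885,-.1515]))
E
```

```text
[ 0.62559779 -0.2469442   0.11925993] 0.03825485888938711
(np.float64(317.05142017048956), np.float64(294.43719469788545)) (np.float32(319.9), np.float32(292.4), np.float64(18.0), array([ 0.6266, -0.2457,  0.1468]))
(array([-0.29, 31.67, -3.51]), np.float64(-0.2))
```

>>> play_rows(motion=[[[0,5,-0.5],0,-1],[[0,10,-1],0,-1],[[0,15,-1.6],0,-1],[[0,20,-2.2],0,-1],[[0,25,-2.8],0,-1],[[0,29,-3.3],0,-1],[[0,31.6,-3.5],0,-1],[[0,31.6,-3.5],0,-1],[[0,31.6,-3.5],0,-1],[[0,31.6,-3.5],0,-1]])

```text
t: 16.65
tcp_pos: [0.544, 0.0586, 0.1163]
tool_rot: [[0.011, -0.146, 0.989], [-0.005, 0.989, 0.146], [-1.0, -0.006, 0.01]]
contact_force: [0.2, 0.1, 0.1]
grip_width: 0.0384
```

```bash
python3 - <<'E'
from h import *
c=vision.read_camera('wrist'); s=get_state(); print(s['tcp_pos'],s['tool_rot'][2].round(3),np.abs(s['joint_velocities']).max())
q=pix(c,[.5439,.0611,.008]); print(q,circ(c,*q,z=.008,rr=.0185,win=40))
print(todo([.5439,.0613,.0165],[-.9885,-.1515]))
E
```

```text
[0.54419656 0.05839945 0.11641452] [-1.    -0.006  0.01 ] 0.0061788651033822944
(np.float64(318.55497715937156), np.float64(192.10566351601818)) (np.float32(317.6), np.float32(192.4), np.float64(19.1), array([0.5432, 0.0608, 0.008 ]))
(array([ 9.99,  0.35, -0.09]), np.float64(-0.4))
```

>>> play_rows(motion=[[[0,0.3,-0.1],0,-1],[[3,0.3,-0.1],0,-1],[[6,0.3,-0.1],0,-1],[[8,0.3,-0.1],0,-1],[[9,0.3,-0.1],0,-1],[[9.6,0.3,-0.1],0,-1],[[9.9,0.3,-0.1],0,-1],[[10,0.3,-0.1],0,-1],[[10,0.3,-0.1],0,-1],[[10,0.3,-0.1],0,-1]])

```text
t: 17.7
tcp_pos: [0.5445, 0.0608, 0.0171]
tool_rot: [[0.013, -0.145, 0.989], [-0.005, 0.989, 0.145], [-1.0, -0.006, 0.012]]
contact_force: [0.8, -0.6, -0.1]
grip_width: 0.0381
```

>>> play_rows(motion=[[[0.1,0,0],0,-1],[[0.1,0,0],0,-0.3],[[0.1,0,0],0,0.3],[[0.1,0,0],0,1],[[0.1,0,0],0,1],[[0.1,0,0],0,1],[[-2,0,0],0,1],[[-6,0,0],0,1],[[-10,0,0],0,1],[[-10,0,0],0,1]])

```text
t: 18.7
tcp_pos: [0.5469, 0.0626, 0.1221]
tool_rot: [[0.021, -0.146, 0.989], [-0.004, 0.989, 0.146], [-1.0, -0.007, 0.02]]
contact_force: [0.9, 0.9, -0.5]
grip_width: 0.0852
```

```bash
python3 - <<'E'
from h import *
s=get_state(); print(s['tcp_pos'],s['grip_width'],s['joint_positions'].round(2))
c=shot('wrist','w7'); cv2.imwrite('pics/w7c.png',c['image'][0:400,150:500,::-1]); q=pix(c,[.5437,.0613,.042]); print(q,circ(c,*q,z=.042,rr=.0175))
print(todo([.5818,.3191,.12],[-.9885,-.1515]))
E
```

```text
[0.54690109 0.06260666 0.12214688] 0.08515823351643145 [ 0.47  0.55 -0.81  1.9   0.53  0.89 -0.46]
(np.float64(312.6539299876232), np.float64(208.18724900996463)) (np.float32(315.9), np.float32(206.9), np.float64(19.3), array([0.5459, 0.0626, 0.042 ]))
(array([-0.06, 24.94,  7.34]), np.float64(-0.4))
```

View pics/w7c.png

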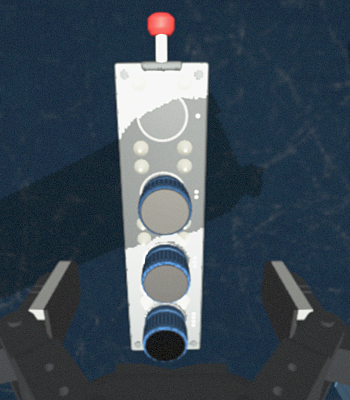

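Light grey is in place 2, and the red knob at (311,25) of the frame confirms which end is which. Now white.

>>> play_rows(motion=[[[0,5,1.4],0,1],[[0,10,2.8],0,1],[[0,15,4.3],0,1],[[0,19.5,5.7],0,1],[[0,23,6.8],0,1],[[0,24.9,7.3],0,1],[[0,24.9,7.3],0,1],[[0,24.9,7.3],0,1],[[0,24.9,7.3],0,1],[[0,24.9,7.3],0,1]])

```text
t: 19.75
tcp_pos: [0.582, 0.3163, 0.1189]
tool_rot: [[0.018, -0.143, 0.99], [-0.006, 0.99, 0.143], [-1.0, -0.009, 0.017]]
contact_force: [-0.0, -1.1, 1.0]
grip_width: 0.0853
```

```bash
python3 - <<'E'
from h import *
c=shot('wrist','w8'); s=get_state(); print(s['tcp_pos'],s['tool_rot'][2].round(3),np.abs(s['joint_velocities']).max())
q=pix(c,[.5818,.3191,.034]); print(q,circ(c,*q,rr=.0175), circ(c,*q,rr=.02))
print(todo([.5818,.3191,.006],[-.9885,-.1515]))
E
```

```text
[0.58208037 0.31660938 0.11915194] [-1.    -0.008  0.017] 0.006258970571586412
(np.float64(317.8119811175628), np.float64(201.13202367248118)) (np.float32(320.4), np.float32(201.6), np.float64(18.0), array([0.5837, 0.319 , 0.034 ])) (np.float32(320.4), np.float32(201.6), np.float64(18.0), array([0.5837, 0.319 , 0.034 ]))
(array([11.31,  0.34, -0.19]), np.float64(-0.5))
```

View pics/w8.png

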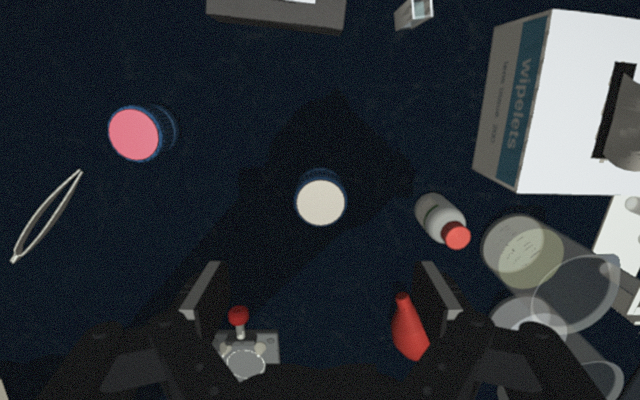

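White is at (320,201) and rose at (135,132), well clear. The vial at (440,220) stands roughly 70 mm from white, so I'll descend with the jaws partly closed.

>>> play_rows(motion=[[[0,0.3,-0.1],0,0.5],[[3,0.3,-0.1],0,0.5],[[6,0.3,-0.1],0,0.5],[[9,0.3,-0.1],0,0.5],[[11.2,0.3,-0.1],0,0.5],[[11.2,0.3,-0.1],0,0.5],[[11.2,0.3,-0.1],0,-0.3],[[11.2,0.3,-0.1],0,-1],[[11.2,0.3,-0.1],0,-1],[[11.2,0.3,-0.1],0,-1]])

```text
t: 20.8
tcp_pos: [0.5838, 0.3196, 0.0091]
tool_rot: [[0.021, -0.143, 0.99], [-0.004, 0.99, 0.143], [-1.0, -0.007, 0.02]]
contact_force: [-0.3, 0.3, 5.5]
grip_width: 0.038
```

>>> play_rows(motion=[[[0,0,0],0,-1],[[0,0,0],0,-1],[[-2,0,0],0,-1],[[-5,0,0],0,-1],[[-8,0,0],0,-1],[[-11,0,0],0,-1],[[-11,0,0],0,-1],[[-11,0,0],0,-1]])

```text
t: 21.6
tcp_pos: [0.5821, 0.3203, 0.1208]
tool_rot: [[0.023, -0.143, 0.989], [-0.004, 0.99, 0.143], [-1.0, -0.007, 0.022]]
contact_force: [-0.7, -0.0, -2.0]
grip_width: 0.0383
```

```bash
python3 - <<'E'
from h import *
c=vision.read_camera('wrist'); s=get_state(); print(s['tcp_pos'],s['grip_width'])
t=s['tcp_pos']; q=pix(c,[t[0],t[1],t[2]+.0275]); print(q, circ(c,*q,z=t[2]+.0275,rr=.0175,win=60))
print(todo([.5340,.1245,.12],[-.9885,-.1515]))
E
```

```text
[0.58141172 0.31957778 0.11935655] 0.038258091790810994
(np.float64(317.9677947226822), np.float64(296.3586283996651)) (np.float32(313.1), np.float32(296.9), np.float64(14.8), array([0.5794, 0.3191, 0.1469]))
(array([ -0.07, -18.63,  -7.48]), np.float64(-0.5))
```

>>> play_rows(motion=[[[0,-4.5,-1.8],0,-1],[[0,-9,-3.6],0,-1],[[0,-13.5,-5.4],0,-1],[[0,-17,-6.8],0,-1],[[0,-18.6,-7.5],0,-1],[[0,-18.6,-7.5],0,-1],[[0,-18.6,-7.5],0,-1],[[0,-18.6,-7.5],0,-1],[[0,-18.6,-7.5],0,-1]])

```text
t: 22.55
tcp_pos: [0.5336, 0.1267, 0.1193]
tool_rot: [[0.021, -0.145, 0.989], [-0.004, 0.989, 0.145], [-1.0, -0.007, 0.02]]
contact_force: [-0.4, 0.9, -0.8]
grip_width: 0.038
```

```bash
python3 - <<'E'
from h import *
c=shot('wrist','w9'); s=get_state(); print(s['tcp_pos'],s['tool_rot'][2].round(3),np.abs(s['joint_velocities']).max())
q=pix(c,[.5340,.1245,.008]); print(q,circ(c,*q,z=.008,rr=.0185,win=40))
print(todo([.5340,.1243,.0165],[-.9885,-.1515]))
E
```

```text
[0.53364466 0.12648299 0.11925648] [-1.    -0.007  0.02 ] 0.003774032478140785
(np.float64(316.97881221746235), np.float64(196.33282287300196)) (np.float32(316.1), np.float32(196.9), np.float64(19.0), array([0.5334, 0.1239, 0.008 ]))
(array([10.27, -0.15, -0.2 ]), np.float64(-0.4))
```

View pics/w9.png

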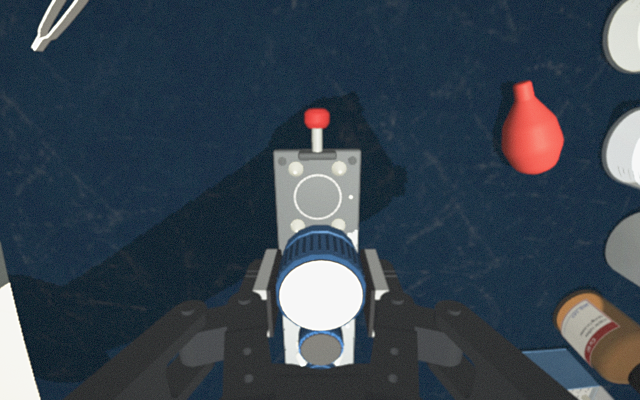

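The white disc (321,293) is held upright, and the place 1 ring is at (318,197). Setting it down.

>>> play_rows(motion=[[[0,-0.2,-0.2],0,-1],[[3,-0.2,-0.2],0,-1],[[6,-0.2,-0.2],0,-1],[[8,-0.2,-0.2],0,-1],[[9,-0.2,-0.2],0,-1],[[9.8,-0.2,-0.2],0,-1],[[10.2,-0.2,-0.2],0,-1],[[10.3,-0.2,-0.2],0,-1],[[10.3,-0.2,-0.2],0,-1],[[10.3,-0.2,-0.2],0,-1]])

```text
t: 23.6
tcp_pos: [0.5348, 0.1242, 0.0171]
tool_rot: [[0.022, -0.145, 0.989], [-0.003, 0.989, 0.145], [-1.0, -0.007, 0.022]]
contact_force: [-0.6, 0.3, 1.9]
grip_width: 0.038
```

>>> play_rows(motion=[[[0.1,0,0],0,-1],[[0.1,0,0],0,-0.3],[[0.1,0,0],0,0.3],[[0.1,0,0],0,1],[[0.1,0,0],0,1],[[0.1,0,0],0,1],[[-2,0,0],0,1],[[-6,0,0],0,1],[[-10,0,0],0,1],[[-10,0,0],0,1]])

```text
t: 24.6
tcp_pos: [0.536, 0.1262, 0.1221]
tool_rot: [[0.031, -0.145, 0.989], [-0.002, 0.989, 0.145], [-1.0, -0.006, 0.03]]
contact_force: [1.5, 0.7, -0.0]
grip_width: 0.0853
```

>>> play_rows(motion=[[[-5,-5,0],0,1],[[-10,-10,0],0,1],[[-10,-10,0],0,1],[[-10,-10,0],0,1],[[-10,-10,0],0,1]])

```text
t: 25.1
tcp_pos: [0.5477, 0.0263, 0.2228]
tool_rot: [[0.032, -0.142, 0.989], [-0.002, 0.99, 0.143], [-0.999, -0.007, 0.031]]
contact_force: [-0.6, 0.5, -0.4]
grip_width: 0.0854
```

```bash
python3 - <<'E'
from h import *
c=shot('wrist','w10'); s=get_state(); print(s['t'],s['tcp_pos'],s['contact_force'],np.abs(s['joint_velocities']).max())
cv2.imwrite('pics/w10c.png',cv2.resize(c['image'][20:320,170:470,::-1],None,fx=1.9,fy=1.9))
o=np.array([.5340,.1245]); sx=np.array([-.1515,.9885])
for k in range(4):
    p=o-sx*.064*k; q=pix(c,[*p,.042]); r=circ(c,*q,z=.042,rr=.0175,win=24); print(np.round(q,1),r, None if r is None else np.round((r[3][:2]-p)*1000,1))
E
```

```text
25.15 [0.54681529 0.02762265 0.22199754] [-0.17873103 -0.37291057 -0.51260283] 0.025907514027136813
[314.3  70. ] (np.float32(316.9), np.float32(71.6), np.float64(19.0), array([0.5366, 0.1234, 0.042 ])) [ 2.6 -1.1]
[315.2 138.3] (np.float32(316.1), np.float32(140.4), np.float64(17.9), array([0.5449, 0.0594, 0.042 ])) [ 1.2 -1.8]
[316.  199.2] (np.float32(318.6), np.float32(199.6), np.float64(18.3), array([ 0.5562, -0.0022,  0.042 ])) [ 2.8 -0.2]
[316.7 253. ] (np.float32(317.1), np.float32(256.1), np.float64(19.0), array([ 0.5641, -0.0692,  0.042 ])) [ 1.  -3.9]
```

View pics/w10c.png

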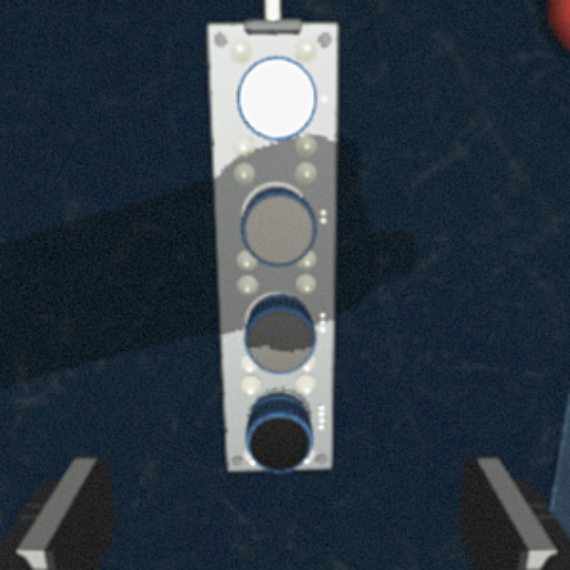

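All four stand between their pins in the right order, within about 4 mm. I'll let the arm settle, check rose from the top camera, and hand in.

>>> play_rows(motion=[[[0,0,0],0,1],[[0,0,0],0,1],[[0,0,0],0,1]])

```text
t: 25.45
tcp_pos: [0.5462, 0.0288, 0.2212]
tool_rot: [[0.029, -0.147, 0.989], [-0.001, 0.989, 0.147], [-1.0, -0.005, 0.028]]
contact_force: [-0.0, 0.3, -0.2]
grip_width: 0.0853
```

```bash
python3 - <<'E'
from h import *
c=vision.read_camera('top'); im=c['image'].astype(int)
mk=(im[...,0]>130).astype(np.uint8); u,v,k=centroid(im,182,218,13,mk); print('rose',u,v,world(c,u,v,.034))
print(order.close_job())
E
```

```text
rose 181.5722891566265 217.45180722891567 [0.444392   0.35139081 0.034     ]
the job is handed in; nothing more can be done
None
```

I loaded all four standards in order from the red knob (white, light grey, dark grey, black) and handed the job in at about 25.5 s. It reported no verdict.

**Last checks**
- **Placing:** The final wrist picture shows every standard upright, disc up and between its pins. The fitted disc centres are 2–4 mm from the place middles; black is the farthest off, at about 4 mm. I did not measure height or tilt directly. I judged the standards flat from the picture and from how close they sit to the middles.
- **Rose-pink standard:** The top camera finds it within about 0.5 mm of where it started.
- **Gripper:** It is open and about 0.22 m up, clear of everything, with under 1 N on the tool.

**Disagreements**
- The circle fits on the wrist pictures scattered by up to about 4 mm.
- The first wrist readings were off by as much as 13 mm because the arm was still settling. I measured again once it had stopped.
- The top camera's first estimate of black was about 14 mm off, so I used the wrist view for that grasp.

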